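# Weigh the bored bearing bracket on the spring scale

### The arm

A 6-joint arm with a two-finger parallel gripper is mounted at the origin on the work surface. World frame = base frame: x ahead of the robot, y to its left, z up, the work surface at z = 0. Lengths are in mm, angles in rad, forces in N, time in s.
With the tool pointing down it reaches from about 400 to 925 mm from the base axis. Payload 12.5 kg.
Tool frame: the origin (TCP) lies midway between the tips of the shut fingers; the grasp point (between the pads) lies env.grasp_offset behind it (env.grasp_offset is the distance from the TCP to the grasp point, in mm); x points along the fingers, y is the direction in which the jaws open and shut, and the axes are right-handed (so a half turn about x gives the same grasp; the last joint's range is limited). The gripper opens to 95 mm and grips with 3 to 60 N. Pads are 20 mm wide; open, the fingers measure 119 mm over their backs; the gripper's body (75 mm by 180 mm) begins 59 mm behind the grasp point.
Start: joints at [-1.366, 0.491, 1.559, -0, 1.092, -0.106], TCP at [191.161, -595.069, 185.061] pointing down, gripper open.
Joint ranges: [-3.1, 3.1], [-0.84, 2.19], [0.05, 2.79], [-1.13, 4.28], [0.06, 2.93], [-2.69, 2.69]. Speed limits (rad/s): [2.22, 2.22, 2.79, 3.14, 3.14, 3.14].

### API

Orientations are given as [roll, pitch, yaw] about the fixed x, y, z axes, in that order (R = Rz(yaw) Ry(pitch) Rx(roll)).
In Python, from cell import env gives the robot as it stands.
- The arm moves only by the tool apply_moves, never from a script. Its arguments are lists of equal length, an entry for each row: "offset": the shift along the world's x, y, z in units of 25 mm (1.0 is 25 mm), a list of three; "yaw": the turn about the world's z in units of 6 degrees (1.0 is 6 degrees); "jaw": the closure, from -1 (fully open) to 1 (shut), so that 0 is half open. A call has 1 to 20 rows; each row is the pose to reach, as a shift and turn from the pose measured when the call began; what a row does not reach only later rows make up. A row lasts 1/8 s, in which the tool goes at most 62.5 mm and 10.7 degrees, less where a joint would pass 70% of its speed; a pose out of reach is approached as far as the arm can. A call with a gripper value outside its range is refused whole. The fingers move at their own pace and stop on an object; the grip force is fixed at half the most. Time passes only in rows, so rows that repeat a pose let the fingers close. It gives the time, the measured TCP pose, the force and the opening at its end, in the units of the state.
- env.state(): the state, without advancing time (a new reading comes with each control period).
- env.read_camera(name): name is "scene" or "top" or "wrist"; returns a dict with "frame" (384x512x3 uint8, red, green, blue), "fx", "fy", "cx", "cy" (pixels), "xyz" and "rotation" of the camera in the world; the wrist camera has in their place "hand_eye" (4x4, takes a point from camera to tool coordinates, whose origin is the TCP and whose axes are the tool frame's). Camera axes: x right, y down, z forward; pixel columns grow to the right and rows downward; lengths in mm; the calibration is good to about 2 mm. A picture is of the moment at which its call begins: read the wrist's pose just before it. There is no depth.
- env.job_done(): hands the job in, once; it reports no verdict.
The state is a dict: "t": time; "joints": joint angles; "qvel": joint speeds; "tau": joint torques, N m; "eef_pos": TCP position; "tcp_rot": TCP orientation; "ft_force": force on the tool from outside, world axes, zero at the start; "moment": the same for the moment, N m; "opening": opening from 0.0 (shut) to 1.0 (fully open).
Only numpy, scipy, OpenCV 4.12 (cv2) and the standard library are available. Lean on these libraries where they do the work, as an engineer would, in place of code of your own. Each camera call takes 0.05 s, during which the arm holds its last target.

### The job

Hang the bored aluminium bearing bracket (the one with the big round hole) by its hole from the hook of the spring scale, upright and free of the gripper. Let it settle until it hangs still, and only then press the button of the recorder down to log the reading; leave the bracket hanging on the hook.

Things in the scene. Friction and masses are not known exactly. Their poses are not given: they have to be found in the camera images.
- bracket: Aluminium bracket, 0.27-0.39 kg, standing. Foot 70 (x) x 60 x 12 mm; on it a head plate 16 thick (x), 60 wide (y), up to z 72, with a 42 mm round hole along x centred at z 42; on top a boss 16 (x) x 26 (y), z 72 to 112: grip it there along y. Front and back alike. Origin: centre of underside, z up. Lookalikes: one as tall without a hole, one 70 mm tall with a 14 mm hole.
- hook_seat (a point): Middle of the hook's level seat (top face), z 180 mm unloaded. x runs along the hook to the scale, z up. Steel strip 12 wide, 7 thick; seat x -21 to 22; tip 14 mm above it at x -28 to -21; behind, slope up to an arm 19 above it from x 40 to the scale tube (36 mm thick, x 115). Gallows: post 40 square at x 115, y +120; beam 120 above, y -30 to 140. Hole goes on from -x; hung, bracket's origin is 62 below this.
- scale (a joint): How far the hook of the spring scale is pulled down, m: 0 unloaded, end stop 0.06. It moves straight down. Stiffness 120 N/m, almost no preload, lightly damped: the hung bracket pulls it down 21 to 33 mm and bobs for about 1.5 s.
- record_top (a point): Centre of the top face of the recorder's round black push button, 32 mm across, pressed straight down: travel 6 mm, 4 N when fully down. It sits on a fixed grey box 110 (x) x 90 x 30 mm, with a small flat screen beside it at +x; z up.
Mind the look-alikes: they are no part of the job. What is shaped like the part that bears record_top but green or yellow is not meant.

How it is judged:
By the outcome, as a careful person would: the job done as asked, in the order asked, and still so for the second after the job is handed in, with the robot touching nothing.
It also fails if it takes over 51 s, if anything falls off the work surface, if the arm or the gripper's body presses on something with over 40 N, if the wrist force passes 120 N, or if a joint passes its speed limit or range.

## Working session

There is one attempt and no reset: what is moved stays moved. The work goes in short steps, Python scripts to look and compute and a tool call to move; the robot and the scene stay as the last step left them, time stands still between calls to the robot, and variables do not carry over. Pictures are saved under pics/ and viewed, and the job is handed in when it is done.

Besides the shell and the picture viewer there is one more tool, called as name([rows], argument=value, ...), one row to a line, values as JSON. apply_moves: Moves the arm, as the interface text tells. Its arguments: {"type":"object","properties":{"offset":{"type":"array"},"yaw":{"type":"array"},"jaw":{"type":"array"}},"required":["offset","yaw","jaw"]}

```bash
mkdir -p pics; ls
python3 - <<'E'
from cell import env
import cv2
s=env.state(); print(s); print(env.grasp_offset)
for n in ["scene","top","wrist"]:
    c=env.read_camera(n)
    cv2.imwrite(f"pics/{n}0.png",cv2.cvtColor(c["frame"],cv2.COLOR_RGB2BGR))
    print(n,{k:v for k,v in c.items() if k!="frame"})
E
```

```text
pics
{'t': 0.0, 'joints': array([-1.36559025e+00,  4.91575431e-01,  1.55947284e+00, -1.50176203e-05,
        1.09167902e+00, -1.05623534e-01]), 'qvel': array([-2.13827225e-04,  1.40467958e-04,  3.81241670e-04, -6.35228549e-04,
       -2.27082047e-04, -9.77080376e-05]), 'tau': array([-3.00335400e-03, -6.12652159e+01, -2.58190155e+01,  6.91776141e-02,
        4.82102029e-02, -1.13347062e-04]), 'eef_pos': array([ 191.10105395, -594.76973131,  184.44385035]), 'tcp_rot': array([-1.66468201,  1.56966161,  1.78774718]), 'ft_force': array([ 0.49550053,  0.14553416, -1.57125277]), 'moment': array([ 0.00377163,  0.04328003, -0.00925808]), 'opening': 0.9962018406285541}
18.8
scene {'fx': 480.2531985760758, 'fy': 480.2531985760758, 'cx': 256.4008717530034, 'cy': 191.7214758756533, 'xyz': array([1323.74611725, -159.53839634, 1076.89178777]), 'rotation': array([-2.4492348 , -0.01368532,  1.39600553])}
top {'fx': 435.16094303813065, 'fy': 435.16094303813065, 'cx': 247.5399432383311, 'cy': 191.60825804314712, 'xyz': array([ 457.4881859 ,   -5.48521673, 1223.67390862]), 'rotation': array([-3.07012040e+00, -2.16521978e-03, -1.57924020e+00])}
wrist {'fx': 280.89190066084814, 'fy': 280.89190066084814, 'cx': 258.6588196713023, 'cy': 189.53004097894353, 'hand_eye': array([[-6.75901058e-04, -2.48415756e-01,  9.68653269e-01,
        -2.00000216e+02],
       [ 9.99998788e-01, -1.52663265e-03,  3.06260915e-04,
        -7.58430171e-01],
       [ 1.40269767e-03,  9.68652302e-01,  2.48416486e-01,
        -6.95999363e+01],
       [ 0.00000000e+00,  0.00000000e+00,  0.00000000e+00,
         1.00000000e+00]])}
```

View pics/scene0.png

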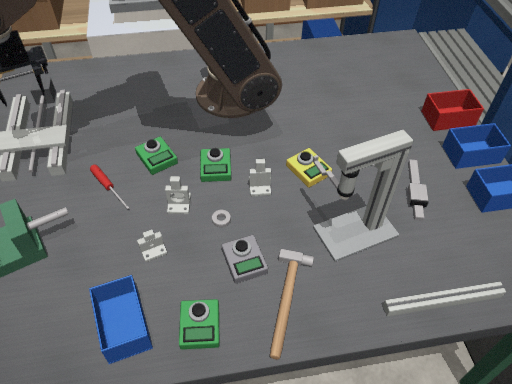

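View pics/top0.png

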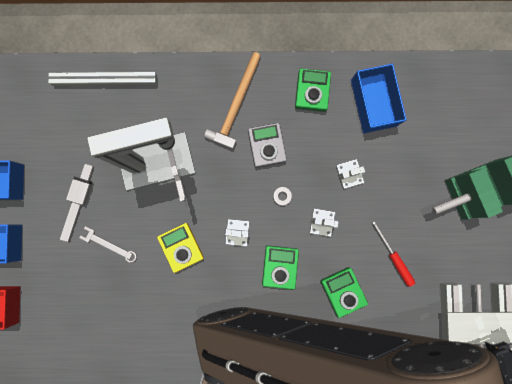

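View pics/wrist0.png

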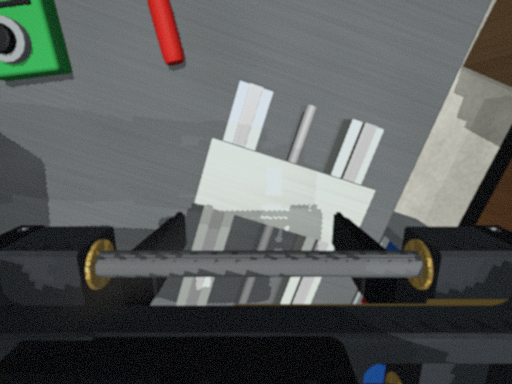

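Candidates in the scene view: brackets at (177,195), (260,177) and (151,245). I'll crop all three closely. The recorder meant is the grey one at (245,257).

```bash
cat > h.py <<'E'
import numpy as np, cv2
from scipy.spatial.transform import Rotation as Ro
from cell import env
def rpy(r): return Ro.from_euler('xyz',r).as_matrix()
def cam(n):
    if n=="wrist":
        s=env.state(); c=env.read_camera(n)
        T=np.eye(4);T[:3,:3]=rpy(s["tcp_rot"]);T[:3,3]=s["eef_pos"]
        W=T@c["hand_eye"]; c["R"]=W[:3,:3];c["o"]=W[:3,3]
    else:
        c=env.read_camera(n); c["R"]=rpy(c["rotation"]);c["o"]=np.array(c["xyz"])
    return c
def ray(c,u,v):
    d=c["R"]@np.array([(u-c["cx"])/c["fx"],(v-c["cy"])/c["fy"],1]); return d/np.linalg.norm(d)
def onz(c,u,v,z):
    d=ray(c,u,v); return c["o"]+d*(z-c["o"][2])/d[2]
def tri(c1,p1,c2,p2):
    d1,d2=ray(c1,*p1),ray(c2,*p2)
    A=np.stack([d1,-d2],1); k=np.linalg.lstsq(A,c2["o"]-c1["o"],rcond=None)[0]
    a=c1["o"]+k[0]*d1;b=c2["o"]+k[1]*d2
    return (a+b)/2,np.linalg.norm(a-b)
def proj(c,P):
    q=c["R"].T@(np.array(P,float)-c["o"]); return np.array([c["cx"]+c["fx"]*q[0]/q[2],c["cy"]+c["fy"]*q[1]/q[2]])
def crop(c,name,x0,y0,x1,y1,k):
    f=cv2.cvtColor(c["frame"],cv2.COLOR_RGB2BGR)[y0:y1,x0:x1]
    cv2.imwrite(f"pics/{name}.png",cv2.resize(f,None,fx=k,fy=k,interpolation=cv2.INTER_CUBIC))
E
python3 - <<'E'
from h import *
c=cam("scene"); crop(c,"s1",130,150,290,270,5)
crop(c,"s2",300,120,420,260,4)
c=cam("top"); crop(c,"t1",210,110,370,250,4)
crop(c,"t2",80,110,210,210,6)
E
```

```text
(no output)
```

View pics/s1.png

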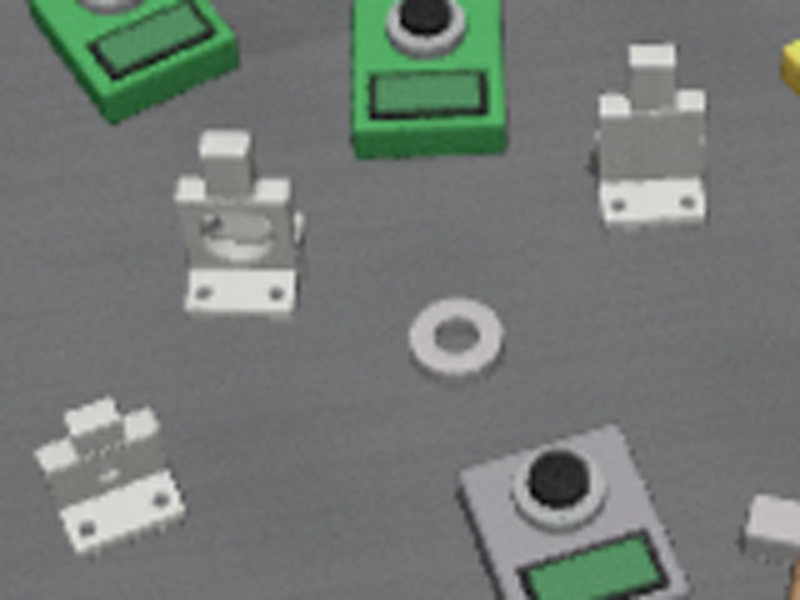

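View pics/s2.png

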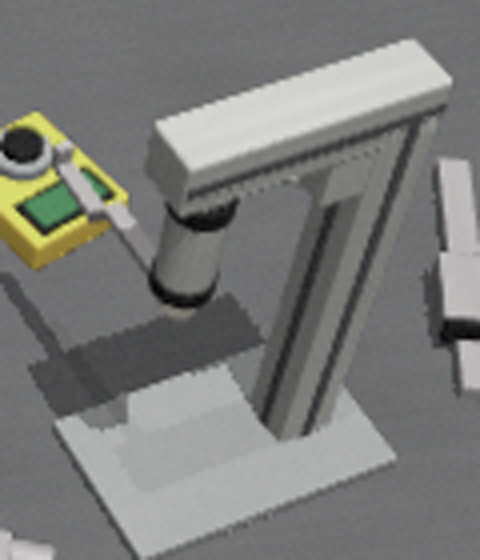

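View pics/t1.png

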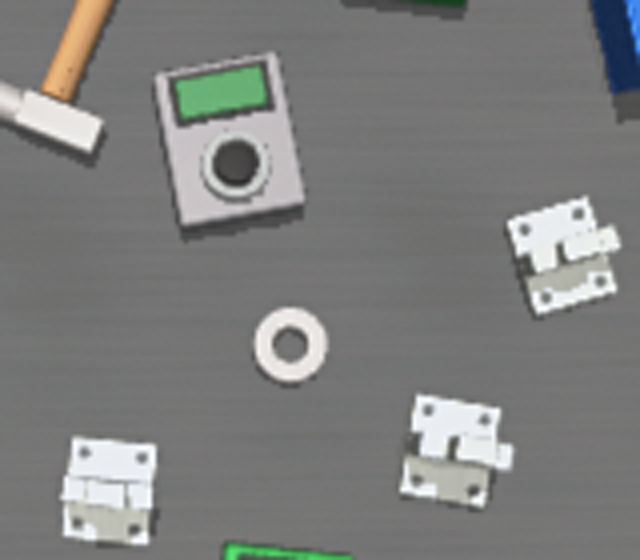

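View pics/t2.png

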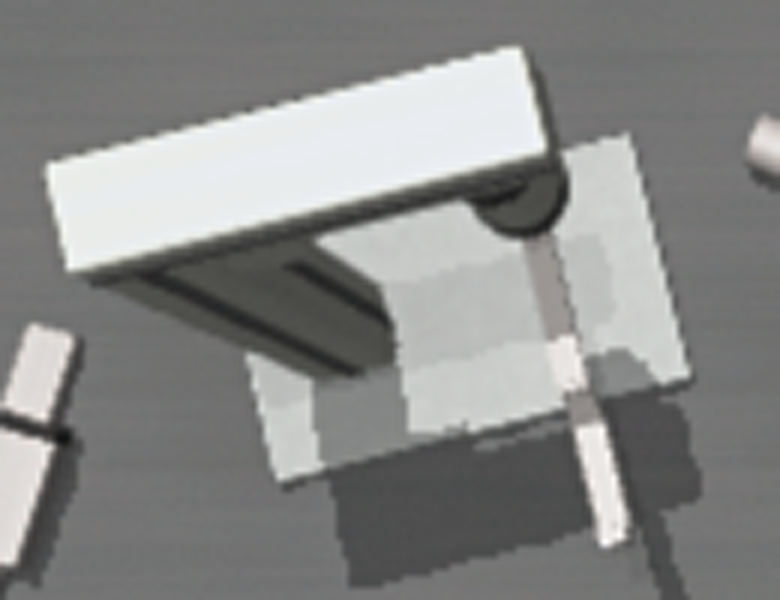

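The bored bracket (tall, big hole) is at scene (177,195) and top (323,222). The one at (260,177) has no hole, and the one at (151,245) is short with a small hole. Next I'll measure the bracket, hook and button.

```bash
python3 - <<'E'
from h import *
c=cam("scene"); t=cam("top")
import pickle; pickle.dump((c,t),open("v0.pkl","wb"))
crop(c,"s3",155,165,205,225,10)
crop(t,"t3",300,200,350,245,12)
crop(c,"s4",220,230,275,285,10)
crop(t,"t4",240,115,295,175,10)
crop(c,"s5",305,150,365,200,12)
crop(t,"t5",150,130,200,210,7)
print(t["R"],env.state()["t"]); print(rpy(env.state()["tcp_rot"]))
E
cat > cat.py <<'E'
import cv2,sys,numpy as np
a=[cv2.imread(f"pics/{n}.png") for n in sys.argv[2:]]
h=max(i.shape[0] for i in a)
a=[cv2.copyMakeBorder(i,0,h-i.shape[0],0,0,cv2.BORDER_CONSTANT) for i in a]
E
```

```text
[[-0.00844375 -0.99741269  0.07139064]
 [-0.99996201  0.0082676  -0.00276259]
 [ 0.00216522 -0.07141125 -0.99744461]] 0.35
[[-5.12271098e-05  3.05807317e-01 -9.52093421e-01]
 [ 2.00074699e-04 -9.52093400e-01 -3.05807321e-01]
 [-9.99999979e-01 -2.06155430e-04 -1.24113138e-05]]
```

View pics/s3.png

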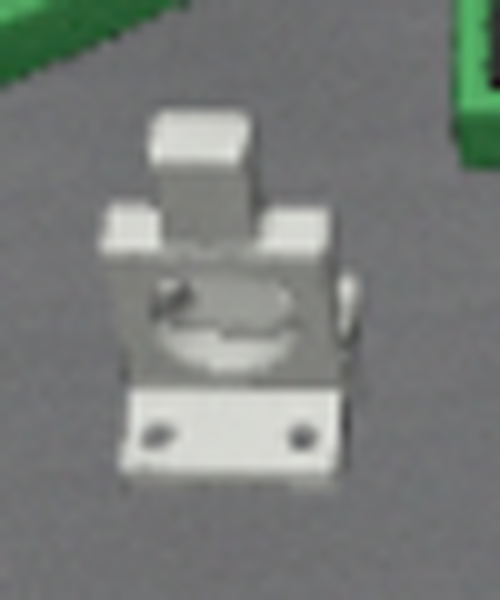

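View pics/t3.png

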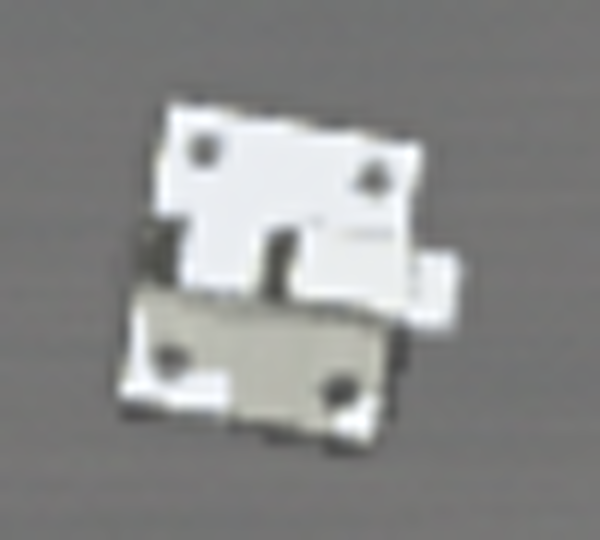

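View pics/s4.png

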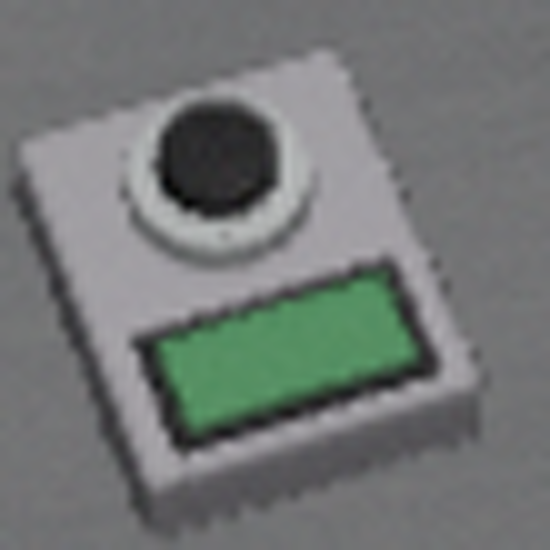

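View pics/t4.png

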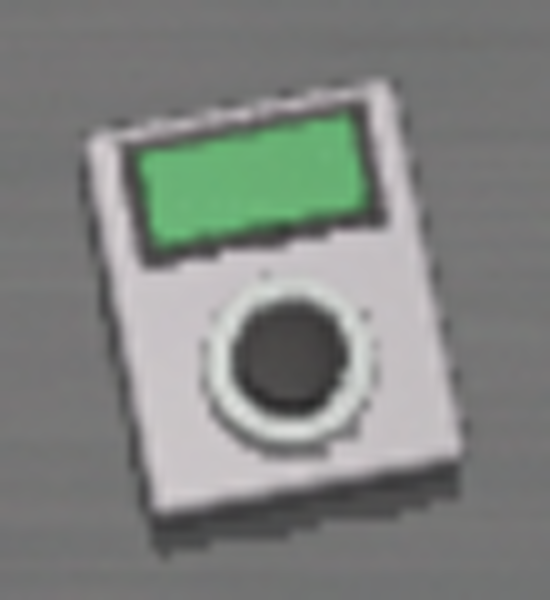

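View pics/s5.png

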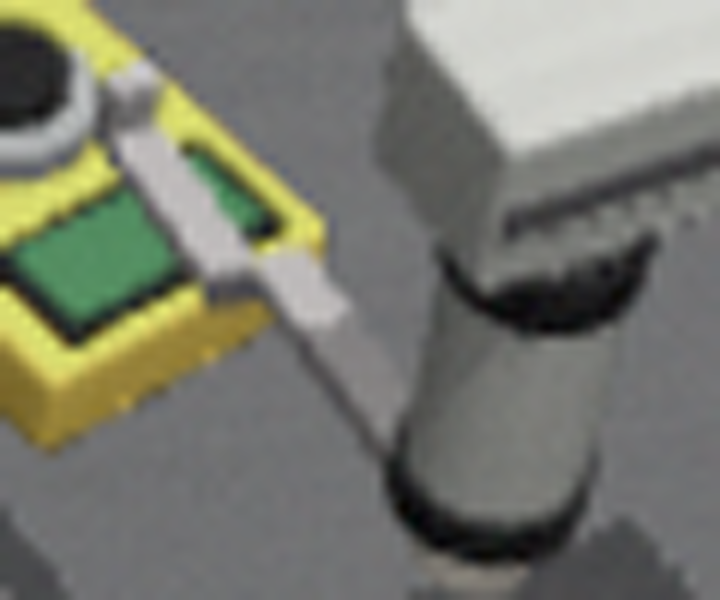

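View pics/t5.png

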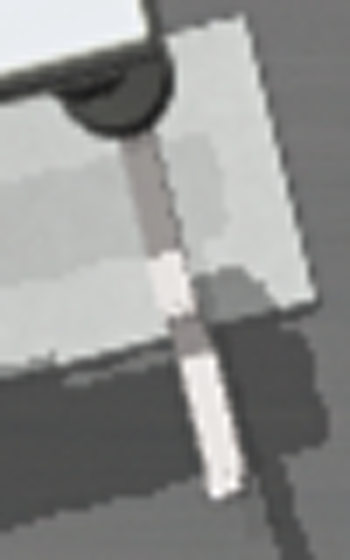

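Run:
```python
from h import *
import pickle; c,t=pickle.load(open("v0.pkl","rb"))
S=lambda p,x0,y0,k:((p[0]+.5)/k-.5+x0,(p[1]+.5)/k-.5+y0)
s3=lambda *p:S(p,155,165,10); t3=lambda *p:S(p,300,200,12)
s4=lambda *p:S(p,220,230,10); t4=lambda *p:S(p,240,115,10)
s5=lambda *p:S(p,305,150,12); t5=lambda *p:S(p,150,130,7)
np.set_printoptions(precision=1,suppress=True)
print("bracket")
F=[onz(t,*t3(*p),12) for p in [(170,100),(422,145),(378,442)]]; 
for f in F: print(f)
print("len",np.linalg.norm(F[0]-F[1]),np.linalg.norm(F[1]-F[2]),"ctr",(F[0]+F[2])/2)
H=[onz(t,*t3(*p),12) for p in [(204,150),(374,180),(342,392),(171,360)]]
H=np.array(H); print("foot holes",H,"ctr",H.mean(0)); d=H[0]+H[1]-H[2]-H[3]; print("yaw",np.degrees(np.arctan2(d[1],d[0])), np.degrees(np.arctan2(*( (H[0]+H[3]-H[1]-H[2])[[0,1]]*[-1,1]))))
G=[onz(c,*s3(*p),12) for p in [(158,435),(303,437)]]; print("scene holes",G)
B=[(158,112),(252,112),(240,166),(148,164)]
Bs=np.mean(B,0); print("boss scene z112",onz(c,*s3(*Bs),112))
print("boss corners",[onz(c,*s3(*p),112) for p in B])
# boss top right end in top view
print("boss end top", [onz(t,*t3(*p),112) for p in [(462,255),(452,332)]])
print("button")
print(tri(c,s4(218,156),t,t4(290,357)))
for z in(38,42,46): print(z,onz(c,*s4(218,156),z),onz(t,*t4(290,357),z))
print("hook")
tipT=t5(226,494)
print("tip end z194",onz(t,*tipT,194))
a=onz(t,*t5(226,494),194); b=onz(t,*t5(197,353),180); d=b-a;print("x22 end",b,"len",np.linalg.norm(d[:2]),"yaw",np.degrees(np.arctan2(d[1],d[0])))
print("tip scene", onz(c,*s5(133,75),194))
print("arm", [onz(t,*t5(*p),199) for p in [(170,255),(137,140)]])
# mast beam edge yaw
q=lambda *p:S(p,80,110,6)
L=[onz(t,*q(*p),320) for p in [(47,165),(520,47),(548,150),(75,270)]];print("beam",L)
for i,j in((0,1),(3,2)): 
  d=L[j]-L[i];print(np.linalg.norm(d),np.degrees(np.arctan2(d[1],d[0]))+90-180)
L=[onz(t,*q(*p),8) for p in [(630,133),(690,378),(280,487)]];print("base",L)
d=L[0]-L[1];print(np.degrees(np.arctan2(d[1],d[0])));d=L[2]-L[1];print(np.degrees(np.arctan2(d[1],d[0]))-90)
```

```text
bracket
[ 497.3 -192.7   12. ]
[ 486.3 -251.    12. ]
[ 417.9 -239.3   12. ]
len 59.28688901993875 69.46559952596952 ctr [ 457.6 -216.    12. ]
foot holes [[ 485.6 -200.4   12. ]
 [ 478.3 -239.7   12. ]
 [ 429.4 -231.2   12. ]
 [ 437.2 -191.8   12. ]] ctr [ 457.6 -215.8   12. ]
yaw -9.950038979198332 -10.781626546448955
scene holes [array([ 475.8, -239.1,   12. ]), array([ 483.1, -199.3,   12. ])]
boss scene z112 [ 457.1 -214.6  112. ]
boss corners [array([ 445.8, -224.9,  112. ]), array([ 449.9, -200.2,  112. ]), array([ 468.5, -204.7,  112. ]), array([ 463.9, -228.7,  112. ])]
boss end top [array([ 460.5, -238.7,  112. ]), array([ 444.2, -236.2,  112. ])]
button
(array([654.2, -66.4,  48.9]), np.float64(1.040108756025918))
38 [647.2 -64.9  38. ] [655.9 -67.5  38. ]
42 [649.8 -65.3  42. ] [655.3 -67.3  42. ]
46 [652.4 -65.7  46. ] [654.6 -67.1  46. ]
hook
tip end z194 [512.2 147.4 194. ]
x22 end [561.6 159.5 180. ] len 50.871128408704266 yaw 13.835552145315889
tip scene [512.  149.6 194. ]
arm [array([593.1, 165.8, 199. ]), array([632.5, 177.1, 199. ])]
beam [array([639.7, 327.1, 320. ]), array([680.3, 161.9, 320. ]), array([643.6, 152. , 320. ]), array([602.6, 316.7, 320. ])]
170.11707142754972 -166.19475715010174
169.79861734343237 -166.00991263707414
base [array([715.7, 167.7,   8. ]), array([599.3, 139.4,   8. ]), array([549.7, 330.7,   8. ])]
13.668229264318821
14.535732276529757
```

The measurements are consistent:

| Thing | Position (mm) | Other |
|---|---|---|
| Bracket | (457.5, -215.5) | yaw ≈ -10.2° |
| Hook seat | (539.8, 154.2) | yaw ≈ 14° |
| Button | (654, -66.5) | z ≈ 48 |

I'll move to hover above the bracket.

apply_moves([
  [1.06,1.5,0.2],
  [2.13,3.03,0.2],
  [3.2,4.55,0.2],
  [4.26,6.07,0.2],
  [5.3,7.6,0.2],
  [6.4,9.1,0.2],
  [7.45,10.6,0.2],
  [8.5,12.1,0.2],
  [9.6,13.65,0],
  [10.65,15.17,-0.4],
  [10.65,15.17,-1.0],
  [10.65,15.17,-1.0],
], yaw=[-0.5,-1.0,-1.5,-2.0,-2.5,-3.0,-3.5,-4.0,-4.4,-4.67,-4.67,-4.67], jaw=[-1,-1,-1,-1,-1,-1,-1,-1,-1,-1,-1,-1])

```text
t: 1.85
eef_pos: [456.8, -215.6, 159.1]
tcp_rot: [-0.406, 1.569, 2.558]
ft_force: [-0.3, -0.7, 1.1]
opening: 1.0
```

Run:
```python
from h import *
np.set_printoptions(precision=2,suppress=True)
s=env.state(); print(s["t"],s["eef_pos"],s["joints"],s["qvel"]); R=rpy(s["tcp_rot"]); print(R, np.degrees(np.arctan2(R[1,1],R[0,1])))
w=cam("wrist"); crop(w,"w1",0,0,512,384,1.5)
for P in [(457.5,-215.5,112)]: print(proj(w,P)*1.5)
```

```text
1.85 [ 456.83 -215.62  159.06] [-0.57  0.35  1.88  0.    0.91  1.18] [-0.02 -0.02 -0.02 -0.    0.02  0.  ]
[[-0.   -0.18 -0.98]
 [ 0.   -0.98  0.18]
 [-1.   -0.    0.  ]] -100.16238751386443
[388.64 292.64]
```

View pics/w1.png

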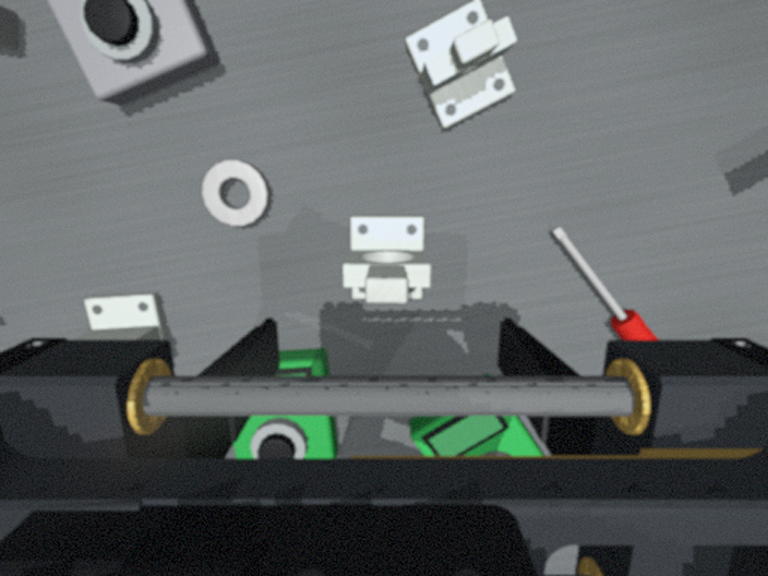

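The wrist view shows the boss top at about (387,290) against (388.6,292.6) predicted, with the bore visible and the yaw aligned. I'll descend and grip.

apply_moves([
  [0.03,0,-0.8],
  [0.03,0,-1.6],
  [0.03,0,-2.4],
  [0.03,0,-3.0],
  [0.03,0,-3.2],
  [0.03,0,-3.2],
  [0.03,0,-3.2],
  [0.03,0,-3.2],
  [0.03,0,-3.2],
  [0.03,0,-3.2],
], yaw=[0,0,0,0,0,0,0,0,0,0], jaw=[-1,-1,-1,-1,-1,-1,1,1,1,1])

```text
t: 3.15
eef_pos: [457.8, -216.2, 79.8]
tcp_rot: [-0.456, 1.57, 2.507]
ft_force: [-0.6, 0.9, -0.2]
opening: 0.638
```

apply_moves([
  [0,0,0],
  [0,0,0],
  [0,0,0],
  [0,0,0],
  [0,0,0],
  [0,0,0],
], yaw=[0,0,0,0,0,0], jaw=[1,1,1,1,1,1])

```text
t: 3.9
eef_pos: [457.8, -216.2, 79.8]
tcp_rot: [-0.51, 1.57, 2.454]
ft_force: [1.1, 1.4, 0.5]
opening: 0.262
```

Gripped: the opening of 0.262 is about 25 mm, which matches the 26 mm boss. Next I'll lift it and carry it to the pre-hook pose, 60 mm before the seat.

apply_moves([
  [0,0,0.8],
  [0,0,2.2],
  [0,0,3.8],
  [0.05,0.4,5.0],
  [0.1,1.4,5.66],
  [0.2,2.9,5.66],
  [0.3,4.5,5.66],
  [0.4,6.1,5.66],
  [0.5,7.7,5.66],
  [0.6,9.3,5.66],
  [0.7,10.9,5.66],
  [0.8,12.3,5.66],
  [0.9,13.4,5.66],
  [0.95,14.0,5.66],
  [0.95,14.24,5.66],
  [0.95,14.24,5.66],
  [0.95,14.24,5.66],
], yaw=[0,0,0,0,0.3,0.7,1.1,1.5,1.9,2.3,2.7,3.1,3.5,3.8,4.03,4.03,4.03], jaw=[1,1,1,1,1,1,1,1,1,1,1,1,1,1,1,1,1])

```text
t: 6.02
eef_pos: [481.5, 139.1, 221.3]
tcp_rot: [-0.292, 1.57, 3.092]
ft_force: [0.1, -0.4, -3.2]
opening: 0.262
```

Run:
```python
from h import *
np.set_printoptions(precision=2,suppress=True)
s=env.state(); print(s["t"],s["eef_pos"],s["joints"],s["opening"],s["ft_force"]); R=rpy(s["tcp_rot"]); print(R, np.degrees(np.arctan2(R[1,1],R[0,1])))
w=cam("wrist"); crop(w,"w2",0,0,512,384,1.5)
c=cam("scene"); crop(c,"s6",270,100,430,220,5)
t=cam("top"); crop(t,"t6",130,110,230,220,6)
import pickle; pickle.dump((c,t,w),open("v1.pkl","wb"))
```

```text
6.025 [481.47 139.14 221.29] [0.15 0.28 1.81 0.   1.06 1.48] 0.2623187661234277 [ 0.15 -0.44 -3.22]
[[-0.    0.24 -0.97]
 [ 0.   -0.97 -0.24]
 [-1.   -0.    0.  ]] -76.10735385889319
```

View pics/w2.png

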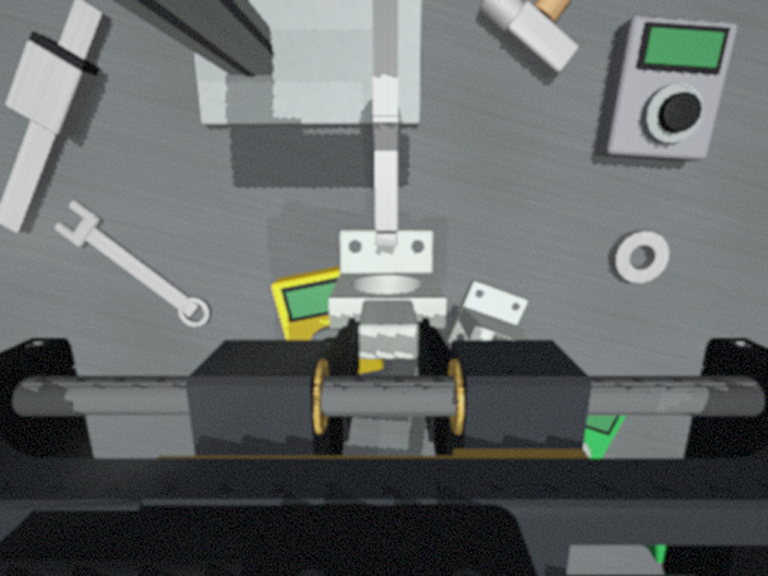

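View pics/s6.png

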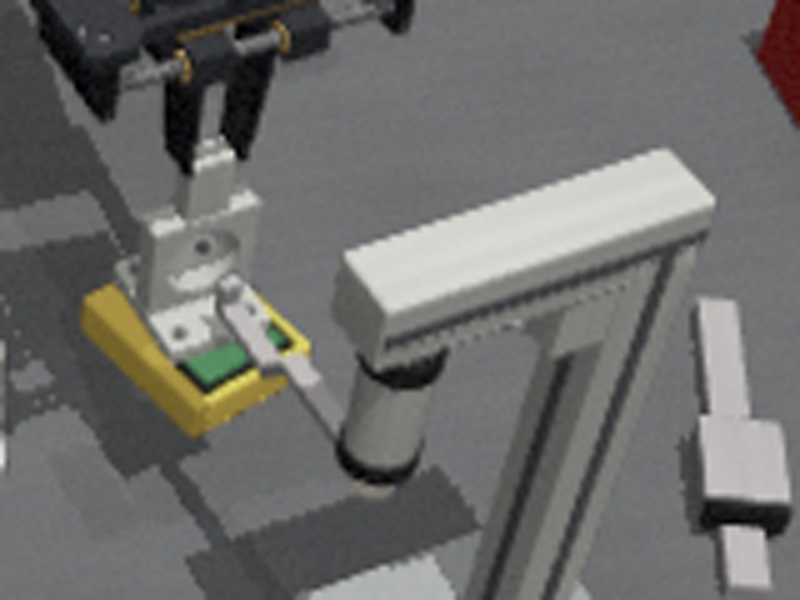

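View pics/t6.png

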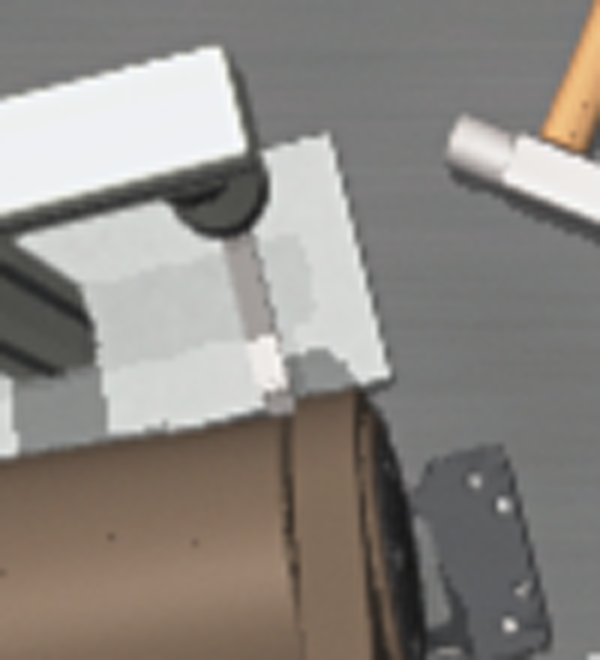

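The wrist view shows the hook strip at u≈386 running parallel to the tool and centred on the bracket (shoulders at 329 and 447, mid 388). The bore centre is at z≈183.5, inside the pass window with about 9 mm margin each way. I'll advance along the hook.

apply_moves([
  [0.3,0.08,0],
  [0.7,0.18,0],
  [1.1,0.28,0],
  [1.5,0.39,0],
  [1.9,0.49,0],
  [2.2,0.57,0],
  [2.33,0.6,0],
  [2.33,0.6,0],
], yaw=[0,0,0,0,0,0,0,0], jaw=[1,1,1,1,1,1,1,1])

```text
t: 7.18
eef_pos: [539.8, 154.3, 221.2]
tcp_rot: [-0.341, 1.57, 3.044]
ft_force: [-0.5, -0.1, -2.7]
opening: 0.265
```

Run:
```python
from h import *
np.set_printoptions(precision=2,suppress=True)
s=env.state(); print(s["t"],s["eef_pos"],s["opening"],s["ft_force"])
w=cam("wrist"); crop(w,"w3",0,0,512,384,1.5)
c=cam("scene"); crop(c,"s7",280,110,400,200,6)
```

```text
7.175 [539.78 154.31 221.24] 0.26476159890565165 [-0.45 -0.11 -2.7 ]
```

View pics/w3.png

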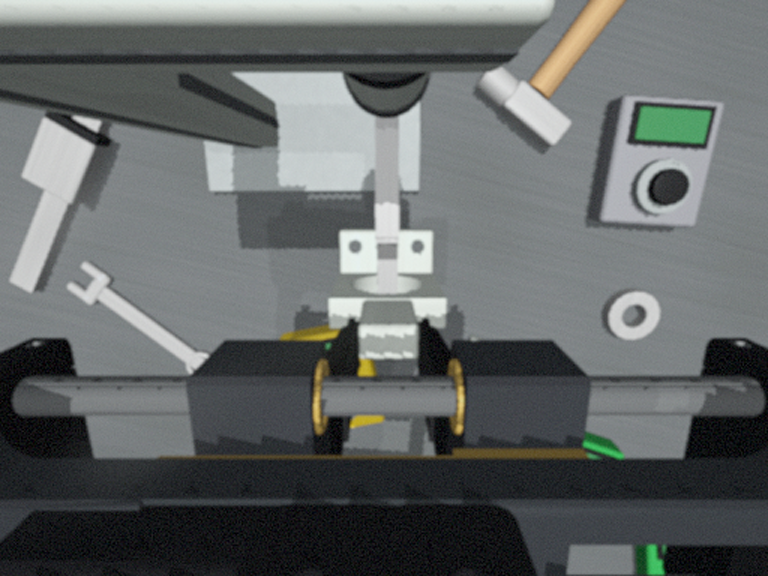

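View pics/s7.png

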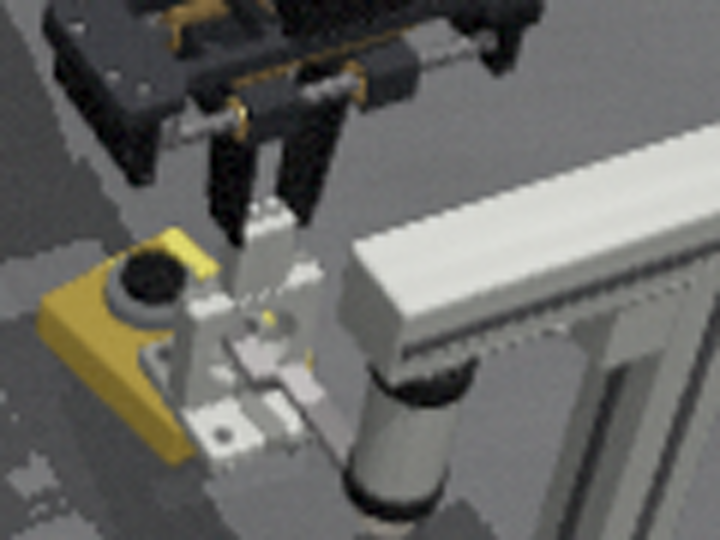

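The hook is through the bore with no contact force. The tool carries about 3 N, so I expect roughly 25 mm of stretch. I'll lower onto the seat and follow the spring down.

apply_moves([
  [0,0,-0.3],
  [0,0,-0.6],
  [0,0,-0.9],
  [0,0,-1.1],
  [0,0,-1.3],
  [0,0,-1.5],
  [0,0,-1.7],
  [0,0,-1.85],
  [0,0,-1.85],
  [0,0,-1.85],
], yaw=[0,0,0,0,0,0,0,0,0,0], jaw=[1,1,1,1,1,1,1,1,1,1])

```text
t: 8.52
eef_pos: [539.7, 154.3, 175.3]
tcp_rot: [-0.505, 1.57, 2.88]
ft_force: [-0.8, 0.1, -0.4]
opening: 0.265
```

Run:
```python
from h import *
np.set_printoptions(precision=2,suppress=True)
s=env.state(); print(s["t"],s["eef_pos"],s["opening"],s["ft_force"],s["moment"])
w=cam("wrist"); crop(w,"w4",150,100,400,260,3)
c=cam("scene"); crop(c,"s8",280,110,400,200,6)
```

```text
8.525 [539.66 154.29 175.3 ] 0.2654650186932298 [-0.79  0.12 -0.43] [-0.08  0.09 -0.04]
```

View pics/w4.png

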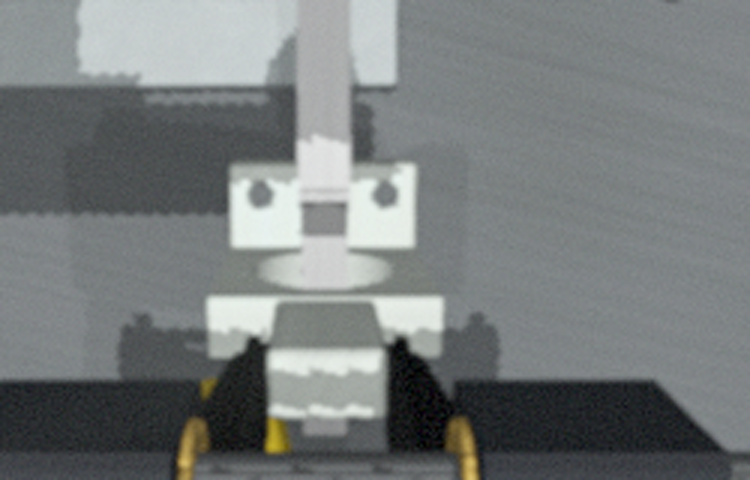

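View pics/s8.png

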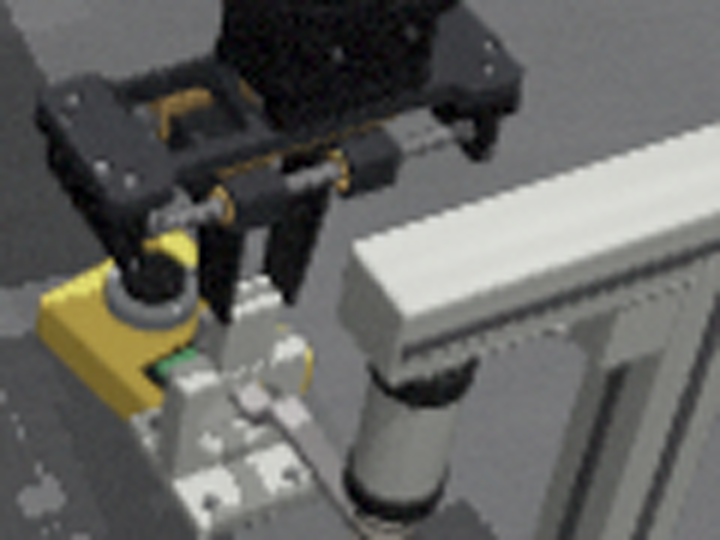

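The hook has come down with the bracket and the wrist load is nearly zero, so I'll release.

apply_moves([
  [0,0,-0.08],
  [0,0,-0.08],
  [0,0,-0.08],
  [0,0,-0.08],
  [0,0,-0.08],
  [0,0,-0.08],
  [0,0,-0.08],
  [0,0,-0.08],
  [0,0,-0.08],
  [0,0,-0.08],
], yaw=[0,0,0,0,0,0,0,0,0,0], jaw=[1,-0.6,-0.8,-0.8,-0.8,-0.8,-0.8,-0.8,-0.8,-0.8])

```text
t: 9.88
eef_pos: [539.6, 154.3, 173.3]
tcp_rot: [-0.512, 1.57, 2.872]
ft_force: [0.3, 0.7, -0.0]
opening: 0.898
```

Run:
```python
from h import *
np.set_printoptions(precision=2,suppress=True)
s=env.state(); print(s["t"],s["eef_pos"],s["opening"],s["ft_force"],s["moment"])
w=cam("wrist"); crop(w,"w5",100,100,412,300,2.5)
c=cam("scene"); crop(c,"s9",280,110,400,200,6)
```

```text
9.875 [539.62 154.31 173.31] 0.8979494687869704 [ 0.25  0.68 -0.04] [-0.06  0.05 -0.02]
```

View pics/w5.png

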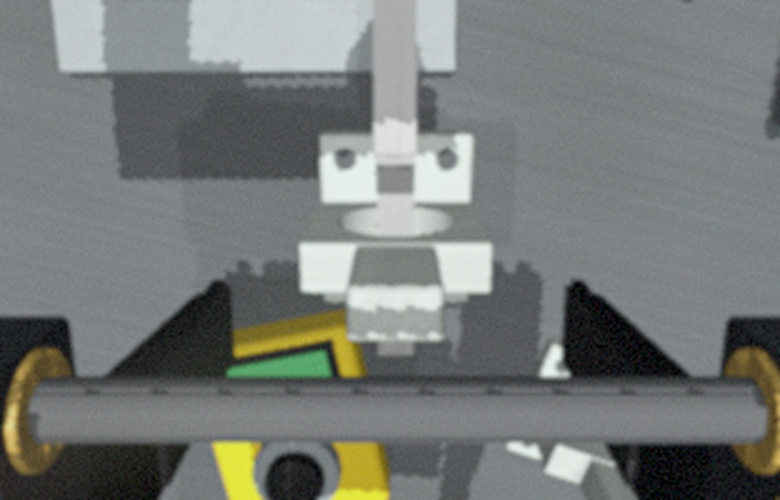

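View pics/s9.png

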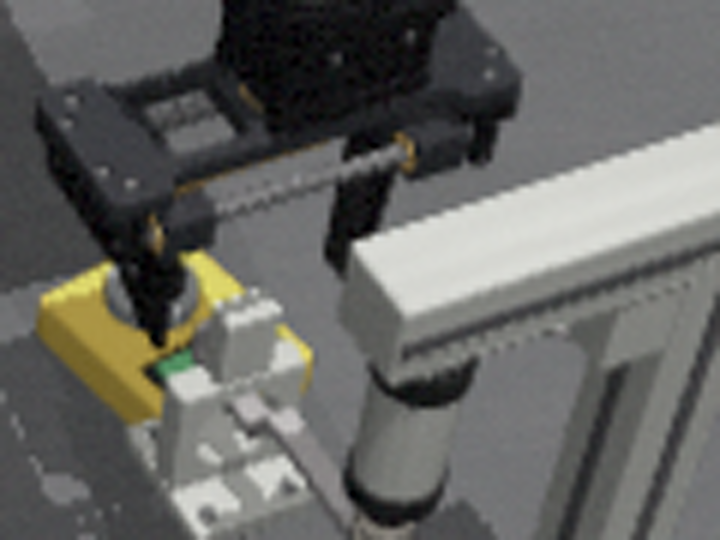

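The bracket hangs upright with the fingers well clear of the boss. I'll retreat straight up, then sideways away from the scale towards the recorder, closing the jaws on the way.

apply_moves([
  [0,0,0.8],
  [0,0,2.0],
  [0,0,3.2],
  [0,0,3.7],
  [0.2,-0.8,3.7],
  [0.5,-2.2,3.7],
  [0.9,-3.7,3.7],
  [1.3,-5.2,3.7],
  [1.9,-6.5,3.7],
  [2.8,-7.5,3.2],
  [3.8,-8.3,2.0],
  [4.58,-8.83,0.5],
  [4.58,-8.83,-1.2],
  [4.58,-8.83,-2.0],
  [4.58,-8.83,-2.0],
  [4.58,-8.83,-2.0],
], yaw=[0,0,0,0,0,0,0,0,0,0,0,0,0,0,0,0], jaw=[-0.8,-0.8,-0.8,-0.8,-0.8,1,1,1,1,1,1,1,1,1,1,1])

```text
t: 11.98
eef_pos: [654.3, -67.1, 123.7]
tcp_rot: [-0.336, 1.571, 3.048]
ft_force: [-0.9, 0.8, 0.4]
opening: 0.004
```

Run:
```python
from h import *
np.set_printoptions(precision=2,suppress=True)
s=env.state(); print(s["t"],s["eef_pos"],s["opening"],s["ft_force"],s["moment"])
w=cam("wrist"); crop(w,"w6",0,0,512,384,1.5)
for z in (44,48,52): print(proj(w,(654.2,-66.5,z))*1.5)
g=w["frame"].max(2); 
c=cam("scene"); crop(c,"s10",220,110,400,245,4)
import pickle; pickle.dump((c,w),open("v2.pkl","wb"))
```

```text
11.975 [654.27 -67.09 123.7 ] 0.004103693846759215 [-0.87  0.78  0.38] [0.03 0.02 0.03]
[388.12 281.09]
[388.12 282.52]
[388.13 283.99]
```

View pics/w6.png

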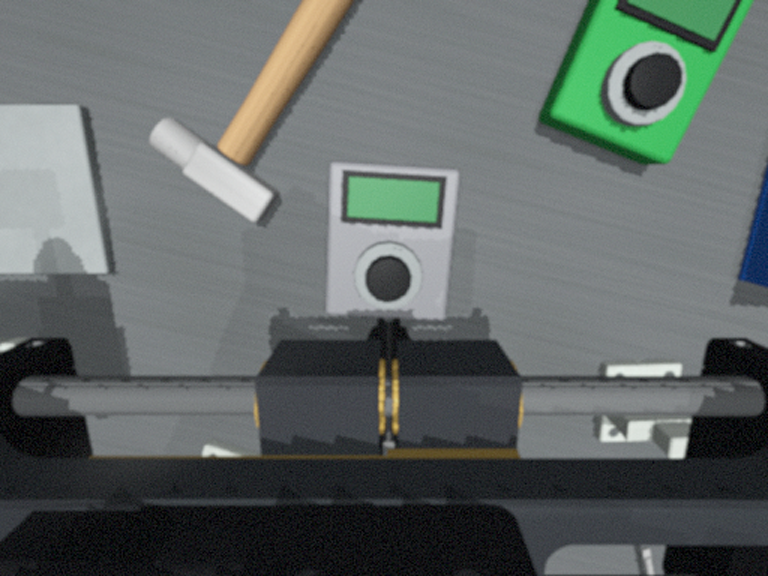

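View pics/s10.png

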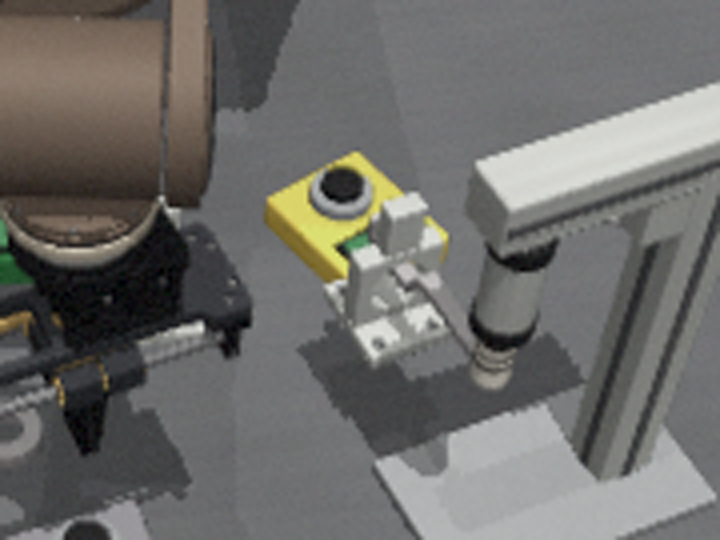

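The button centre is at about (388,279) against (388,282) predicted, so within about 2 mm. The bracket is still hanging. I'll wait and compare frames to confirm it is still, lowering to just above the button meanwhile.

apply_moves([
  [0.03,0.02,-1.0],
  [0.03,0.02,-2.0],
  [0.03,0.02,-2.4],
  [0.03,0.02,-2.4],
  [0.03,0.02,-2.4],
  [0.03,0.02,-2.4],
  [0.03,0.02,-2.4],
  [0.03,0.02,-2.4],
], yaw=[0,0,0,0,0,0,0,0], jaw=[1,1,1,1,1,1,1,1])

```text
t: 13.08
eef_pos: [655.3, -66.3, 64.5]
tcp_rot: [2.713, 1.57, -0.186]
ft_force: [0.2, 0.4, 0.2]
opening: 0.007
```

Run:
```python
from h import *
import pickle
np.set_printoptions(precision=2,suppress=True)
s=env.state(); print(s["t"],s["eef_pos"],s["ft_force"])
c0=pickle.load(open("v2.pkl","rb"))[0]["frame"]
F=[c0]+[cam("scene")["frame"] for _ in range(8)]
roi=[f[150:205,300:345].astype(np.float32).mean(2) for f in F]
for r in roi[1:]: 
    print(np.abs(r-roi[0]).mean(), np.abs(r-roi[1]).mean(), cv2.phaseCorrelate(roi[1],r)[0])
print(env.state()["t"])
```

```text
13.075 [655.29 -66.3   64.52] [0.21 0.42 0.22]
1.6953535 0.0 (0.5, 0.0)
1.7209426 1.4903705 (0.49424330036696773, -0.0018546382179813747)
1.6910439 1.5164983 (0.4567404128010999, 0.007587406860778856)
1.7345455 1.5018184 (0.4438262877007588, 0.03093437827376988)
1.6874075 1.4980471 (0.4821124856734009, 0.0008766898371028731)
1.6948148 1.4828281 (0.4237152234140815, -0.0014371956210545989)
1.702761 1.512862 (0.45687371277485056, -0.022949531219591535)
1.7213469 1.5104377 (0.48141055572366653, -0.01620332310939432)
13.475
```

The frames are identical to within noise (vertical shift under 0.03 px), so the bracket is still. I'll wait a little longer, then approach the button until I feel it.

apply_moves([
  [0,0,0],
  [0,0,0],
  [0,0,0],
  [0,0,0],
  [0,0,0],
  [0,0,0],
  [0,0,0],
  [0,0,0],
  [0,0,-0.2],
  [0,0,-0.4],
  [0,0,-0.6],
  [0,0,-0.7],
  [0,0,-0.7],
], yaw=[0,0,0,0,0,0,0,0,0,0,0,0,0], jaw=[1,1,1,1,1,1,1,1,1,1,1,1,1])

```text
t: 15.1
eef_pos: [655.2, -66.3, 46.5]
tcp_rot: [2.693, 1.57, -0.206]
ft_force: [-1.7, -0.9, -0.2]
opening: 0.004
```

apply_moves([
  [0,0,-0.08],
  [0,0,-0.16],
  [0,0,-0.16],
], yaw=[0,0,0], jaw=[1,1,1])

```text
t: 15.48
eef_pos: [655.1, -66.3, 42.4]
tcp_rot: [2.834, 1.571, -0.065]
ft_force: [-0.2, 0.5, 0.5]
opening: 0.004
```

apply_moves([
  [0,0,-0.06],
  [0,0,-0.12],
  [0,0,-0.12],
], yaw=[0,0,0], jaw=[1,1,1])

```text
t: 15.85
eef_pos: [655.0, -66.2, 39.2]
tcp_rot: [-0.463, 1.571, 2.921]
ft_force: [-0.1, -0.2, -0.6]
opening: 0.007
```

Run:
```python
from h import *
s=env.state(); print(s["t"],s["eef_pos"],s["ft_force"])
w=cam("wrist"); crop(w,"w7",180,120,340,240,5)
```

```text
15.85 [654.97945511 -66.24768663  39.23577085] [-0.07190377 -0.17724704 -0.61832711]
```

View pics/w7.png

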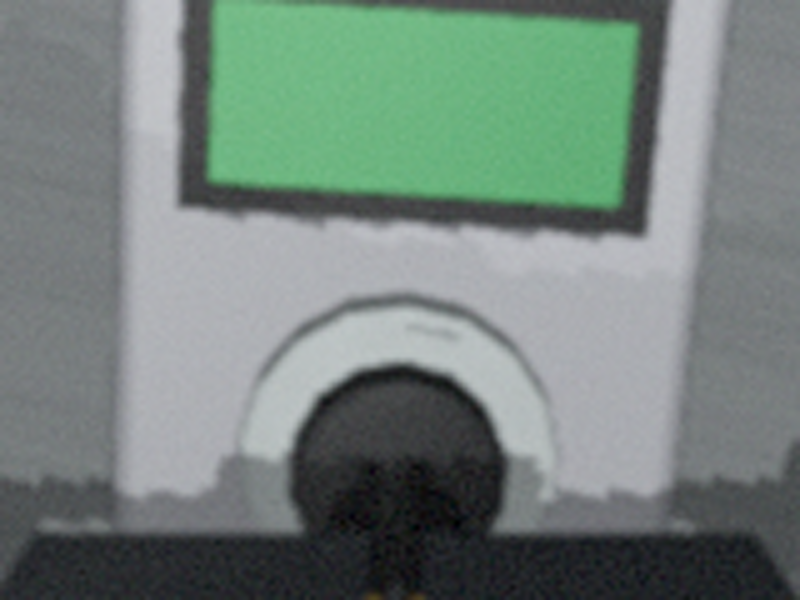

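apply_moves([
  [0,0,-0.06],
  [0,0,-0.12],
  [0,0,-0.12],
], yaw=[0,0,0], jaw=[1,1,1])

```text
t: 16.27
eef_pos: [655.0, -66.2, 36.2]
tcp_rot: [-0.551, 1.571, 2.833]
ft_force: [0.5, 0.2, -0.3]
opening: 0.005
```

apply_moves([
  [0,0,-0.06],
  [0,0,-0.1],
  [0,0,-0.1],
], yaw=[0,0,0], jaw=[1,1,1])

```text
t: 16.65
eef_pos: [654.9, -66.3, 33.5]
tcp_rot: [-0.419, 1.57, 2.965]
ft_force: [-0.7, 0.9, -0.2]
opening: -0.001
```

Run:
```python
from h import *
s=env.state(); print(s["t"],s["eef_pos"],s["ft_force"])
w=cam("wrist"); crop(w,"w8",180,120,340,240,5)
c=cam("scene"); crop(c,"s11",200,200,300,290,6)
```

```text
16.65 [654.91028036 -66.2632141   33.54097185] [-0.72422276  0.9076647  -0.21235319]
```

View pics/w8.png

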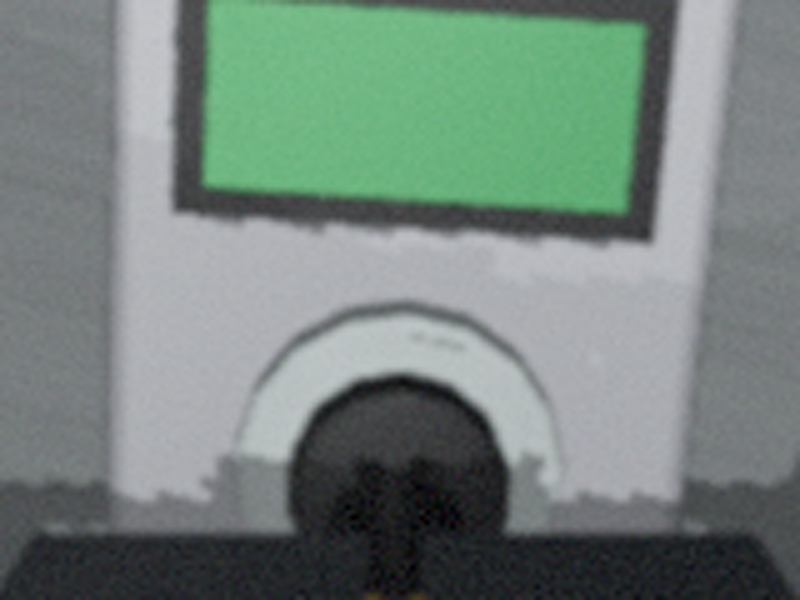

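View pics/s11.png

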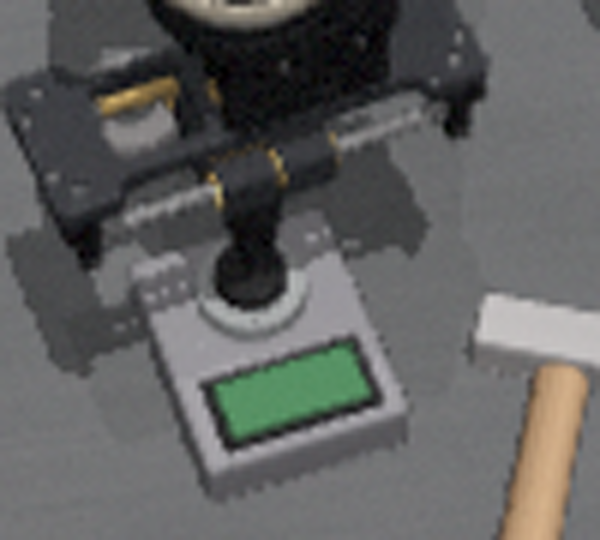

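Run:
```python
from h import *
np.set_printoptions(precision=1,suppress=True)
s=env.state(); w=cam("wrist")
f=lambda p:((np.array(p)-[180,120])*5)
print(s["eef_pos"],"tcp crop",f(proj(w,s["eef_pos"])))
u=lambda x,y:(180+x/5,120+y/5)
for z in (30,36,42,48): print(z,"button top edge",onz(w,*u(400,375),z),"L",onz(w,*u(290,480),z),"R",onz(w,*u(508,480),z),"box L/R",onz(w,*u(112,450),z),onz(w,*u(685,450),z))
import pickle
c,w0=pickle.load(open("v2.pkl","rb"))
for z in (30,36,42,48): print(z,"w6 btn",onz(w0,388/1.5,278/1.5,z),onz(w0,363/1.5,278/1.5,z),onz(w0,412/1.5,278/1.5,z),"box",[onz(w0,x/1.5,y/1.5,z)[:2] for x,y in((332,163),(459,170))])
c,t=pickle.load(open("v0.pkl","rb"))
S=lambda p,x0,y0,k:((p[0]+.5)/k-.5+x0,(p[1]+.5)/k-.5+y0)
print("box scene30",[onz(c,*S(p,220,230,10),30)[:2] for p in((20,150),(330,50),(480,385),(145,495))])
print("box top30",[onz(t,*S(p,240,115,10),30)[:2] for p in((92,130),(390,80),(465,455),(155,512))])
```

```text
[655.  -66.3  33.7] tcp crop [398.  465.4]
30 button top edge [667.7 -63.4  30. ] L [647.5 -51.1  30. ] R [655.5 -83.5  30. ] box L/R [645.7 -23.6  30. ] [ 666.6 -108.5   30. ]
36 button top edge [669.3 -63.   36. ] L [649.7 -51.   36. ] R [657.4 -82.5  36. ] box L/R [648.  -24.4  36. ] [ 668.2 -106.7   36. ]
42 button top edge [671.  -62.6  42. ] L [651.9 -50.9  42. ] R [659.4 -81.5  42. ] box L/R [650.2 -25.1  42. ] [ 669.9 -105.    42. ]
48 button top edge [672.6 -62.1  48. ] L [654.1 -50.9  48. ] R [661.4 -80.5  48. ] box L/R [652.5 -25.8  48. ] [ 671.5 -103.2   48. ]
30 w6 btn [653.  -66.7  30. ] [648.7 -49.3  30. ] [657.1 -83.4  30. ] box [array([721. , -11.4]), array([737. , -95.3])]
36 w6 btn [654.4 -66.4  36. ] [650.2 -49.3  36. ] [658.4 -82.7  36. ] box [array([721. , -12.1]), array([736.7, -94.3])]
42 w6 btn [655.8 -66.   42. ] [651.7 -49.3  42. ] [659.8 -82.   42. ] box [array([721.1, -12.9]), array([736.4, -93.4])]
48 w6 btn [657.2 -65.7  48. ] [653.2 -49.3  48. ] [661.1 -81.4  48. ] box [array([721.1, -13.7]), array([736.1, -92.5])]
box scene30 [array([ 631.7, -114.5]), array([614., -30.]), array([720.2, -10.1]), array([737. , -97.2])]
box top30 [array([721.4, -13.7]), array([734.8, -96.7]), array([ 629.5, -116. ]), array([614.4, -30.1])]
```

Run:
```python
from h import *
np.set_printoptions(precision=1,suppress=True)
import pickle
c,t=pickle.load(open("v0.pkl","rb"))
S=lambda p,x0,y0,k:((p[0]+.5)/k-.5+x0,(p[1]+.5)/k-.5+y0)
A=[(20,150),(330,50),(480,385),(145,495)];B=[(465,455),(155,512),(92,130),(390,80)]
A=[A[1],A[0],A[2],A[3]]; B=[B[1],B[0],B[2],B[3]]
for a,b in zip(A,B): print("boxcorner",tri(c,S(a,220,230,10),t,S(b,240,115,10)))
# button by mask in both
def dark(img,x0,y0,x1,y1):
    g=img[y0:y1,x0:x1].max(2); m=(g<75).astype(np.uint8)
    n,l,st,ce=cv2.connectedComponentsWithStats(m)
    return [(ce[i]+[x0,y0],st[i]) for i in range(1,n) if st[i][4]>40]
print(dark(c["frame"],220,230,275,285)); print(dark(t["frame"],240,115,295,175))
```

```text
boxcorner (array([614.3, -30.1,  30.4]), np.float64(0.10844722673180475))
boxcorner (array([ 630. , -115.3,   27.7]), np.float64(1.8119915577598436))
boxcorner (array([721.2, -12. ,  32.3]), np.float64(3.315944533430731))
boxcorner (array([735.5, -97. ,  27.2]), np.float64(0.1327593378129405))
[(array([241. , 245.7]), array([ 16,  11,  11,  11, 101], dtype=int32)), (array([247.3, 268.3]), array([14, 26, 30, 19, 73], dtype=int32))]
[(array([269. , 150.2]), array([24, 31, 10, 10, 64], dtype=int32)), (array([269.1, 165. ]), array([15, 47, 30,  7, 41], dtype=int32))]
```

Run:
```python
from h import *
np.set_printoptions(precision=2,suppress=True)
c=cam("scene"); s=env.state()
p=proj(c,s["eef_pos"]); print(s["eef_pos"],p,(p-[200,200])*6)
F=[]
for _ in range(6): env.read_camera("top"); F.append(env.state()["ft_force"])
print(np.mean(F,0),np.std(F,0), env.state()["eef_pos"],env.state()["t"])
f=cv2.cvtColor(c["frame"],cv2.COLOR_RGB2BGR)[225:265,220:265].astype(float)
f=np.clip(f*2.2,0,255).astype(np.uint8)
cv2.imwrite("pics/s12.png",cv2.resize(f,None,fx=13,fy=13,interpolation=cv2.INTER_NEAREST))
```

```text
[655.01 -66.25  33.7 ] [241.33 248.67] [247.99 292.  ]
[-0.2  -0.03  0.05] [0.35 0.54 0.48] [654.97 -66.23  33.67] 17.15
```

View pics/s12.png

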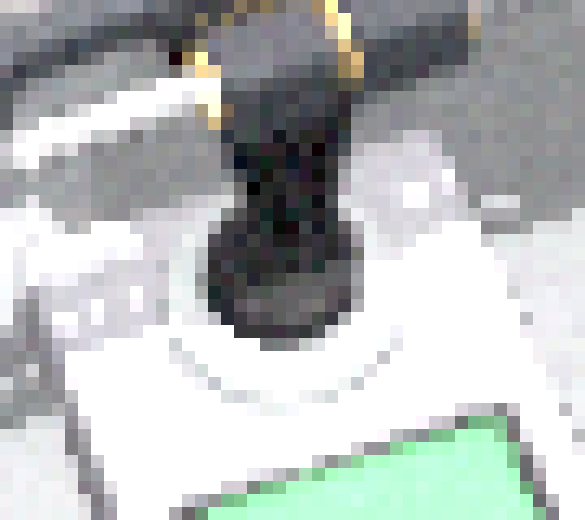

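Run:
```python
from h import *
c=cam("scene"); w=cam("wrist")
def enh(fr,x0,y0,x1,y1,k,n):
    f=cv2.cvtColor(fr,cv2.COLOR_RGB2BGR)[y0:y1,x0:x1].astype(float)
    f=np.clip(f*5-30,0,255).astype(np.uint8)
    return cv2.resize(f,(k*(x1-x0),k*(y1-y0)),interpolation=cv2.INTER_NEAREST)
a=enh(c["frame"],230,232,256,256,16,0); b=enh(w["frame"],220,180,300,228,6,0)
h=max(a.shape[0],b.shape[0])
a=cv2.copyMakeBorder(a,0,h-a.shape[0],0,8,0);b=cv2.copyMakeBorder(b,0,h-b.shape[0],0,0,0)
im=np.hstack([a,b]); im=cv2.resize(im,None,fx=.88,fy=.88); print(im.shape)
cv2.imwrite("pics/e1.png",im)
s=env.state();print(proj(c,s["eef_pos"]),proj(w,s["eef_pos"]))
for dz in (0,10,20): print(dz,(proj(c,s["eef_pos"]+[0,0,dz])-[230,232]+.5)*16*.88,(proj(w,s["eef_pos"]+[0,0,dz])-[220,180]+.5)*6*.88+[373,0])
```

```text
(338, 796, 3)
[241.32913573 248.66368026] [259.62818674 213.08366702]
0 [166.55423104 241.66461808] [584.87682601 177.32176189]
10 [165.97665384 211.48624609] [585.15753551 201.61399843]
20 [165.39177724 180.92648073] [585.46662664 228.36234417]
```

View pics/e1.png

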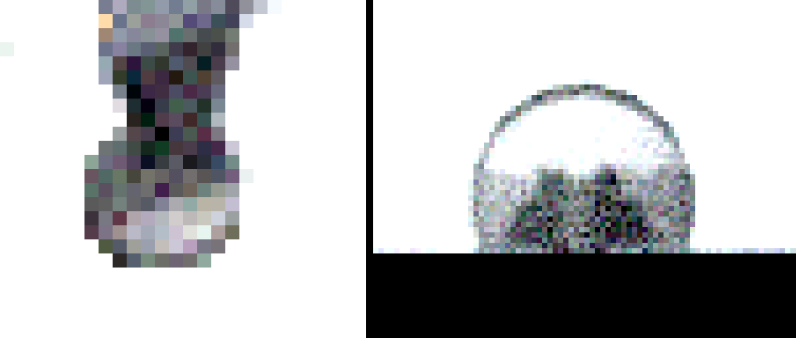

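The averaged force is 0.05 N, so nothing has been touched yet. In the scene view the visible finger tips end 15 to 20 mm above the projected TCP, and they sat just as high on the boss. The contact point is therefore lower than the nominal TCP suggests. I'll keep going down in small steps and watch the force.

apply_moves([
  [0,0,-0.06],
  [0,0,-0.12],
  [0,0,-0.12],
], yaw=[0,0,0], jaw=[1,1,1])

```text
t: 17.62
eef_pos: [654.9, -66.2, 30.5]
tcp_rot: [-0.409, 1.57, 2.975]
ft_force: [-0.2, 0.3, 0.4]
opening: 0.002
```

```bash
cat > f.py <<'E'
from h import *
np.set_printoptions(precision=2,suppress=True)
F=[]
for _ in range(4): env.read_camera("top"); F.append(env.state()["ft_force"])
print(np.mean(F,0), env.state()["eef_pos"],env.state()["t"])
E
python3 f.py
```

```text
[-0.06 -0.03  0.24] [655.   -66.26  30.68] 17.825
```

apply_moves([
  [0,0,-0.06],
  [0,0,-0.12],
  [0,0,-0.12],
], yaw=[0,0,0], jaw=[1,1,1])

```text
t: 18.2
eef_pos: [654.9, -66.2, 27.5]
tcp_rot: [-0.498, 1.57, 2.886]
ft_force: [0.5, -0.3, 0.7]
opening: 0.001
```

```bash
python3 f.py
```

```text
[ 0.1  -0.39  0.26] [655.   -66.27  27.72] 18.4
```

apply_moves([
  [0,0,-0.06],
  [0,0,-0.12],
  [0,0,-0.12],
], yaw=[0,0,0], jaw=[1,1,1])

```text
t: 18.77
eef_pos: [654.9, -66.2, 24.6]
tcp_rot: [-0.505, 1.571, 2.879]
ft_force: [-0.2, 0.4, -0.3]
opening: 0.007
```

```bash
python3 f.py
```

```text
[ 0.21  0.08 -0.1 ] [655.04 -66.26  24.75] 18.975
```

Run:
```python
from h import *
c=cam("scene"); w=cam("wrist")
def enh(fr,x0,y0,x1,y1,k,g=3):
    f=cv2.cvtColor(fr,cv2.COLOR_RGB2BGR)[y0:y1,x0:x1].astype(float)
    f=np.clip(f*g-15,0,255).astype(np.uint8)
    return cv2.resize(f,None,fx=k,fy=k,interpolation=cv2.INTER_CUBIC)
a=enh(c["frame"],225,225,260,265,10); b=enh(w["frame"],210,160,306,230,4)
h=max(a.shape[0],b.shape[0])
a=cv2.copyMakeBorder(a,0,h-a.shape[0],0,8,0);b=cv2.copyMakeBorder(b,0,h-b.shape[0],0,0,0)
cv2.imwrite("pics/e2.png",np.hstack([a,b]))
s=env.state();print(s["eef_pos"],(proj(c,s["eef_pos"])-[225,225]+.5)*10)
```

```text
[655.04434429 -66.26372043  24.77150422] [168.645609   260.70723839]
```

View pics/e2.png

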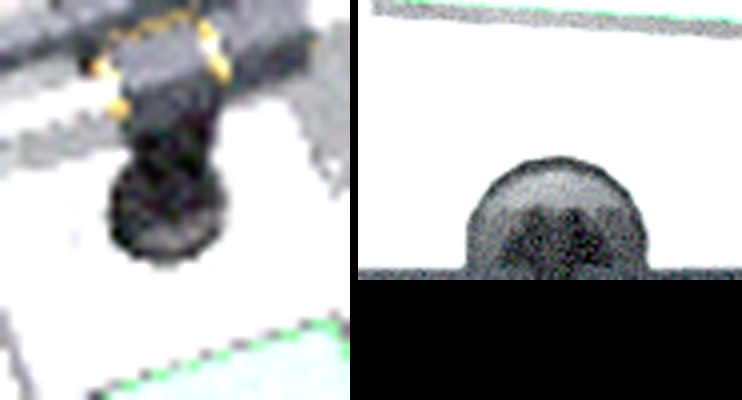

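The visible tip sits about 4.5 px above the projected TCP, which is about 20 mm, so the tip is at z≈45 and close to contact. I'll continue.

apply_moves([
  [0,0,-0.06],
  [0,0,-0.12],
  [0,0,-0.12],
], yaw=[0,0,0], jaw=[1,1,1])

```text
t: 19.45
eef_pos: [655.1, -66.3, 21.8]
tcp_rot: [2.558, 1.571, -0.341]
ft_force: [-0.3, -0.3, 1.9]
opening: 0.007
```

```bash
python3 f.py
```

```text
[-0.11 -0.02  2.01] [655.1  -66.28  21.87] 19.65
```

Contact: 2 N upward. I'll press on through the rest of the travel.

apply_moves([
  [0,0,-0.08],
  [0,0,-0.16],
  [0,0,-0.16],
], yaw=[0,0,0], jaw=[1,1,1])

```text
t: 20.02
eef_pos: [655.1, -66.3, 17.8]
tcp_rot: [2.974, 1.571, 0.075]
ft_force: [-1.1, -0.2, 2.8]
opening: 0.005
```

```bash
python3 f.py
```

```text
[-0.78  0.09  3.15] [655.13 -66.27  17.96] 20.225
```

apply_moves([
  [0,0,-0.08],
  [0,0,-0.14],
  [0,0,-0.16],
  [0,0,-0.16],
], yaw=[0,0,0,0], jaw=[1,1,1,1])

```text
t: 20.72
eef_pos: [655.3, -66.3, 16.3]
tcp_rot: [2.649, 1.569, -0.25]
ft_force: [-8.8, 1.5, 25.8]
opening: 0.003
```

```bash
python3 f.py
python3 - <<'E'
from h import *
c=cam("scene"); crop(c,"s13",220,110,400,275,4)
E
```

```text
[-8.7   1.63 25.26] [655.29 -66.32  16.28] 20.925
```

View pics/s13.png

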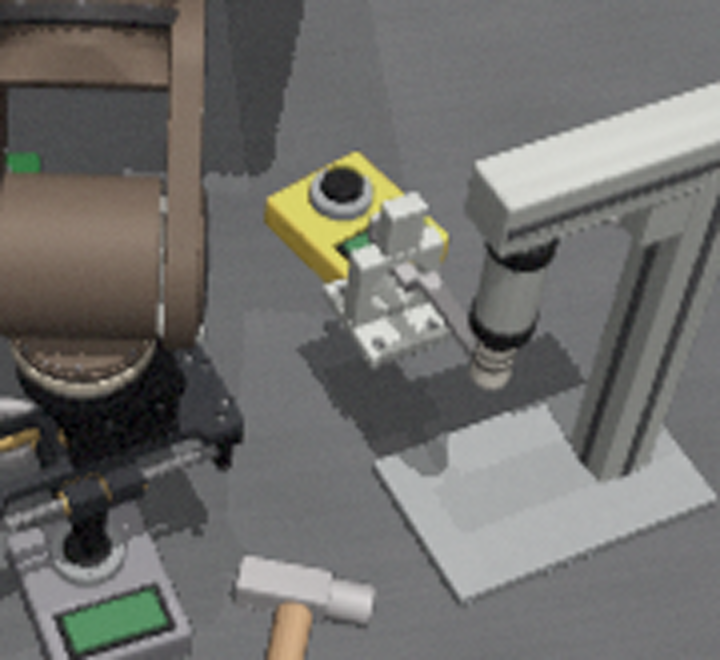

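The button bottomed out: the force rose from 3 N to 25 N at the end stop after about 6 mm of travel. The bracket hangs undisturbed. I'll lift clear.

apply_moves([
  [0,0,0.3],
  [0,0,1.0],
  [0,0,2.2],
  [0,0,3.4],
  [0,0,4.0],
  [0,0,4.0],
  [0,0,4.0],
], yaw=[0,0,0,0,0,0,0], jaw=[1,1,1,1,1,1,1])

```text
t: 21.85
eef_pos: [654.8, -66.2, 115.1]
tcp_rot: [0.179, 1.571, -2.72]
ft_force: [-1.0, 0.7, 0.1]
opening: 0.001
```

```bash
python3 f.py
python3 - <<'E'
from h import *
import pickle
c=cam("scene"); crop(c,"s14",200,110,400,280,4); w=cam("wrist"); crop(w,"w9",150,80,350,230,3)
c0=pickle.load(open("v2.pkl","rb"))[0]["frame"]
print(np.abs(c0[150:205,300:345].astype(float)-c["frame"][150:205,300:345]).mean())
E
```

```text
[-0.37  0.16  0.05] [654.97 -66.24 115.34] 22.05
1.6153535353535353
```

View pics/s14.png

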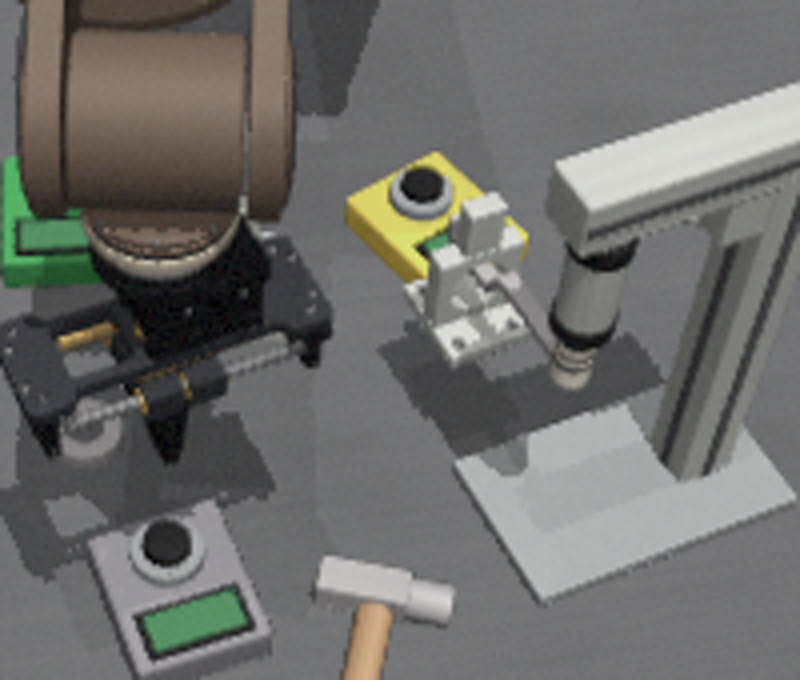

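View pics/w9.png

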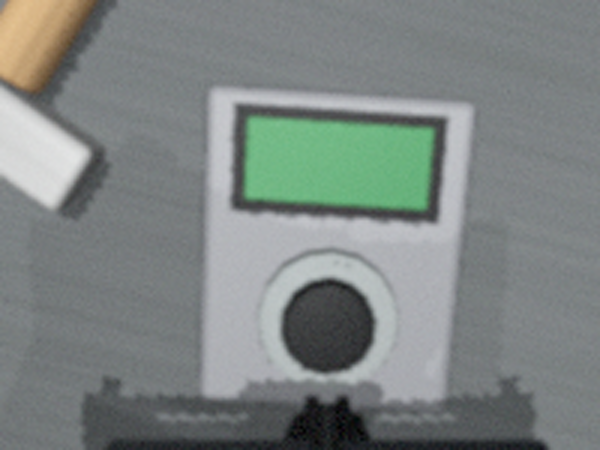

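The arm is clear, the button is back up, and the bracket hangs upright and still (the difference from the earlier frame is noise only). I'm handing in.

Run:
```python
from cell import env
print(env.job_done(), env.state()["t"])
```

```text
the job is handed in; nothing more can be done
the job is handed in; nothing more can be done
```

The bored bracket is hanging by its hole on the scale hook, upright and free of the gripper, and the grey recorder's button was pressed fully down once it hung still. I handed the job in shortly after 22 s.

- **Settling:** frames taken 3.2 to 4.6 s after release, before the press, matched to within image noise.
- **Press:** the button met contact force, then hit its end stop at about 25 N after roughly 6 mm of travel. I then lifted the arm clear.
- **Last checks:** the bracket's image was unchanged after the press, and the average wrist force was back to about zero. I saw no sign that the recorder's screen changes, so the press is judged from force and travel only.
- **What disagreed:** the finger tips proved to be about 20 mm above the reported TCP. The boss was therefore gripped nearer its top than planned, and the press needed TCP heights well below the measured button height. I did the press in small steps, watching the force.

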